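Snap the dust cap onto a wheel hub

ROBOT

A 6-joint arm with a two-finger parallel gripper is mounted at the origin on the work surface. World frame = base frame: x ahead of the robot, y to its left, z up, the work surface at z = 0. Lengths are in m, angles in rad, forces in N, time in s.
With the tool pointing down it reaches from about 0.425 to 0.95 m from the base axis. Payload 3.5 kg.
Tool frame: the origin (TCP) lies on the centre line of the jaws, within the pads' length; the fingertips stand 14 mm ahead of it and the grasp point (between the pads) lies 5 mm behind it (ctrl.tip_reach is the distance from the TCP to the fingertips, in m); z points along the fingers, y is the line along which they close (so a half turn about z gives the same grasp; the last joint's range is limited). The gripper opens to 85 mm and grips with 20 to 120 N. Pads are 22 mm wide; open, the fingers measure 114 mm over their backs; the gripper's body (76 mm by 85 mm) begins 54 mm behind the grasp point. The pads swing forward as they close: fully open they stand 13 mm farther back than shut.
Start: joints at [1.034, 0.286, 1.577, -0, 1.279, -0.15], TCP at [0.255, 0.625, 0.245] pointing down, gripper open.
Joint ranges: [-2.77, 2.77], [-0.9, 2.22], [0.21, 2.48], [-1.53, 4.67], [0.24, 2.81], [-2.84, 2.84]. Speed limits (rad/s): [2.79, 2.79, 3.14, 3.14, 3.14, 3.14].

INTERFACE

Orientations are given as a unit quaternion [x, y, z, w].
In Python, from plant import get_state, imaging, workorder, ctrl gives the robot as it stands. The module is installed in compiled form; this text tells all that it offers.
- The arm moves only by the shell command python3 -m jog 'ROWS' [FORCE]. ROWS is JSON, a list of rows, each a list of 7 numbers: the closure, from 0 (fully open) to 1 (shut), then the shift along the tool's x, y, z in mm, then the turn, a rotation vector about the tool's x, y, z in rad. In form: [[gripper, tx, ty, tz, ax, ay, az], ...]. A call has 1 to 12 rows; each row is the pose to reach, as a shift and turn from the pose commanded when the call began, along the tool's axes at that moment; what a row does not reach only later rows make up. A row lasts 1/10 s, in which the tool goes at most 50 mm and 8.59 degrees, less where a joint would pass 70% of its speed; a pose out of reach is approached as far as the arm can. A call with a gripper value outside its range is refused whole. The fingers move at their own pace and stop on an object; FORCE is the grip in N (left out, the last holds). Time passes only in rows, so rows that repeat a pose let the fingers close. It gives the time, the measured TCP pose, the force, the opening and the grip force at its end, in the units of the state.
- get_state(): the state, without advancing time (a new reading comes with each control period).
- imaging.read_camera(name): name is "side" or "top"; returns a dict with "image" (420x560x3 uint8, blue, green, red), "fx", "fy", "cx", "cy" (pixels), "k1" (the pictures are not rectified: a ray, as slopes to the right and down, at radius r is drawn at 1 + k1 r^2 times it, then the intrinsics apply), "R" (3x3) and "t" (3): a world point X has camera coordinates R X + t. Camera axes: x right, y down, z forward; pixel columns grow to the right and rows downward; lengths in m; the calibration is good to about 2 mm. A picture is of the moment at which its call begins. There is no depth.
- workorder.sign_off(): hands the job in; it is judged then, once.
The state is a dict: "time": time; "qpos": joint angles; "dq": joint speeds; "joint_efforts": joint torques, N m; "eef_pos": TCP position; "tcp_rot": TCP orientation; "contact_force": force on the tool from outside, world axes, zero at the start; "wrist_torque": the same for the moment, N m; "opening": opening from 0.0 (shut) to 1.0 (fully open); "finger_force": force on a finger pad.
Only numpy, scipy, OpenCV 4.12 (cv2) and the standard library are available. Lean on these libraries where they do the work, as an engineer would, in place of code of your own. Each camera call takes 0.05 s, during which the arm holds its last target. There are 200 camera calls.

TASK

Pick up the narrow, tall dust cap from the cork mat, set it mouth down over the stud in the middle of the wheel's hub, and press it straight down until it clicks over the spring-loaded balls and sits home on the rubber ring. Do not let up after the click: keep pressing so that the rubber ring stays squeezed, and finish like that, with the fingers still on the cap and pressing. Leave the other things on the bench where they are.

Things in the scene. Friction and masses are not known exactly. Their poses are not given: they have to be found in the camera images.
- cap: The cap to fit: bare metal cup standing mouth down, 46 mm outside diameter, 46 mm tall, flat closed top; the narrower, taller of the two caps. Origin at the centre of its open lower rim, z up. Mouth 29 mm across: a 4 mm high inner lip, above it the bore is 37 mm wide, 40 mm deep from the rim. About 60 g (varies). Can be gripped across its straight sides, from 8 mm above the rim to the top.
- wheel: The wheel, 162 mm diameter, black tyre 40 mm thick, lying flat on the bench, immovable. Origin at the centre of its underside (bench height), z up along the hub axis. In its middle a hub, 54 mm diameter, rises to 56 mm above the bench and carries a rubber ring (47 mm diameter, top face at 62 mm); a stud stands up through the ring.
- stud_tip (a point): Centre of the top of the steel stud, on the hub axis, 87 mm above the bench. The stud is 25 mm in diameter, its top 7 mm tapered to 14 mm.
- catch (a point): Point on the hub axis level with the four spring balls, 71 mm above the bench; they stand out of the stud to a 33 mm circle. Set down loosely, the cap rests on them with its rim 75 mm above the bench. Pushing it down takes up to about 14 N, then the force falls away and the balls pull the cap down (the click); the rim meets the rubber ring at 62 mm and stays there unpressed.
- seal (a joint): How far the rubber ring is squeezed down by the cap: 0 free, at most 0.004 m. It resists with 2.5 N per mm, so 0.002 is 5 N. The fitted cap alone, unpressed, squeezes it by less than 0.0005.
- mat: Thin cork mat, 220 x 260 mm, 4 mm thick, fixed to the bench. Both caps, a bearing ring and a washer stand on its four quarters, 100 mm apart along its x and 136 mm along its y, each up to 8 mm off (which is where varies), so fingers have more room along its y. Origin at the centre of its underside, on the bench.
- big_cap: The other dust cap, not to be used: same bare metal, wide and low, 72 mm diameter, 36 mm tall. Origin at the centre of its lower rim. Bystander.
- bearing: Steel bearing ring, 52 mm diameter, 16 mm tall, lying on the mat. Origin at the centre of its underside. Bystander.
- washer: Solid steel disc, 36 mm diameter, 5 mm thick, on the mat. Origin at the centre of its underside. Bystander.
- screwdriver: Screwdriver lying beyond the mat and wheel. Bystander.
- oil: White bottle, 52 mm diameter, 130 mm tall, standing beyond the mat and wheel. Origin at its underside. Bystander.
- carton: Small cardboard carton, 70 x 110 x 50 mm, beyond the mat and wheel. Origin at its underside. Bystander.
- tape: Roll of tape, 64 mm diameter, 20 mm tall, beyond the mat and wheel. Origin at its underside. Bystander.
There are look-alikes about, which are no part of the job. What is shaped like the cap but pink is not meant. Leave any pink look-alike of the wheel alone.

How it is judged:
On the way, in this order (a step that is already met when the one before it is completed fails the run):
1. the cap is lifted clear of the mat (z of cap in the frame of mat above 0.03 m), for 0.1 s.
2. the cap has clicked over the balls, upright on the stud (z of cap in the frame of wheel between 0.055 and 0.0645 m and horizontal distance between cap and wheel below 0.004 m and angle between cap's own z axis and vertical below 0.1 rad), for 0.1 s.
At the end, for the whole second after the job is handed in: Cap clicked onto the stud (rim under 64.5 mm above the wheel's underside, within 4 mm of the hub axis, tilt under 0.1 rad), fingers still on it (over 2 N) and pressing, so that the rubber ring stays squeezed by more than 1.4 mm (3.5 N), at rest, through the last second (all of step 2 and value of joint seal above 0.0014 m and contact force between the fingers and cap above 2 N and linear speed of cap below 0.02 m/s); the arm keeps its last pose, push and grip.
It fails at once if another thing on the bench is moved more than 30 mm (distance of any of big_cap, bearing, washer, screwdriver, oil, carton, tape from where it was at the start of the episode above 0.03 m).
It also fails if it takes over 53 s, if anything falls off the work surface, if the arm or the gripper's body presses on something with over 40 N, if the wrist force passes 120 N, or if a joint passes its speed limit or range.

## Working session

There is one attempt and no reset: what is moved stays moved. The work goes in short steps, Python scripts to look and compute and a shell command to move; the robot and the scene stay as the last step left them, time stands still between calls to the robot, and variables do not carry over. Pictures are saved under pics/ and viewed, at most 10 in all, crops included, and the job is handed in when it is done.

```bash
mkdir -p pics; cat > h.py <<'E'
import numpy as np, cv2
from plant import get_state, imaging, workorder, ctrl
def ray(c,u,v):
    d=np.array([(u-c['cx'])/c['fx'],(v-c['cy'])/c['fy']]); s=d.copy()
    for _ in range(30): s=d/(1+c['k1']*(s@s))
    R=np.array(c['R']); t=np.array(c['t'])
    return -R.T@t, R.T@np.array([s[0],s[1],1.])
def onz(c,u,v,z):
    o,d=ray(c,u,v); return o+d*(z-o[2])/d[2]
def proj(c,X):
    p=np.array(c['R'])@np.array(X)+np.array(c['t']); s=p[:2]/p[2]; s=s*(1+c['k1']*(s@s))
    return np.array([s[0]*c['fx']+c['cx'],s[1]*c['fy']+c['cy']])
E
python3 - <<'E'
from h import *
for n in('top','side'):
    c=imaging.read_camera(n); cv2.imwrite(f'pics/{n}0.png',c['image'])
    print(n,{k:np.round(c[k],3).tolist() for k in('fx','fy','cx','cy','k1')},(-np.array(c['R']).T@c['t']).round(3))
s=get_state();print({k:np.round(s[k],4).tolist() for k in s})
E
```

```text
top {'fx': 508.101, 'fy': 508.101, 'cx': 275.809, 'cy': 207.812, 'k1': -0.005} [0.363 0.003 1.249]
side {'fx': 526.092, 'fy': 526.092, 'cx': 285.028, 'cy': 210.785, 'k1': -0.055} [ 0.384 -0.818  1.151]
{'time': 0.1, 'qpos': [1.034, 0.2871, 1.5781, -0.0, 1.2786, -0.15], 'dq': [0.0018, -0.0002, -0.0029, -0.0009, -0.0004, 0.0014], 'joint_efforts': [-0.0002, -40.7295, -29.37, -0.0002, 0.0034, -0.0], 'eef_pos': [0.2543, 0.6247, 0.244], 'tcp_rot': [0.1922, 0.9814, -0.001, -0.0004], 'contact_force': [1.0107, 0.1485, 0.0985], 'wrist_torque': [-0.0328, 0.0328, 0.0064], 'finger_force': 0.0, 'opening': 1.0029}
```

View pics/top0.png

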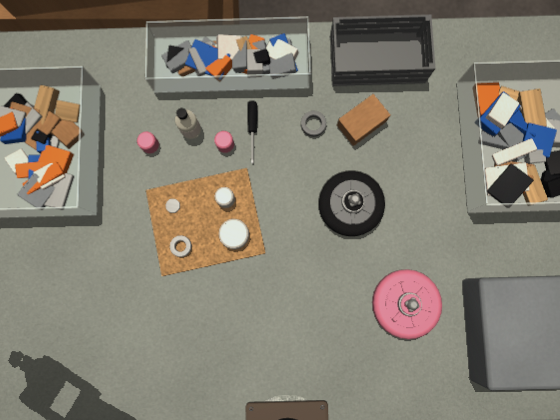

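View pics/side0.png

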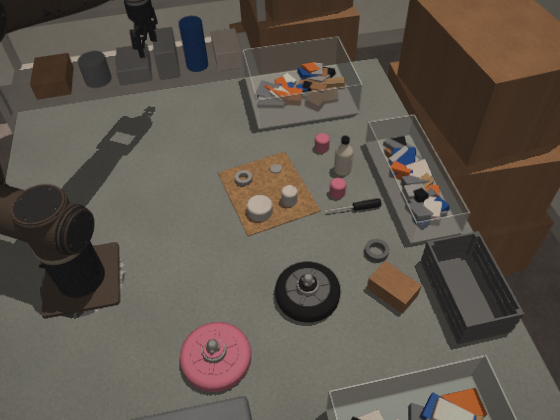

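In the top view the cap candidates are:
- Narrow, tall metal cap at (225,197).
- Big cap at (234,235).
- Washer at (173,206) and bearing at (180,246).
- Pink caps at (148,142) and (224,140).

The black wheel is at (352,203) and the pink one, which isn't wanted, at (407,304). I choose (225,197), and will check it in a crop.

```bash
python3 - <<'E'
from h import *
tiles=[]
C={n:imaging.read_camera(n) for n in('top','side')}
for n,u,v in(('top',225,197),('side',290,195),('top',352,203),('side',308,285)):
    im=C[n]['image'][v-35:v+35,u-45:u+45]
    tiles.append(cv2.resize(im,None,fx=4,fy=4,interpolation=cv2.INTER_CUBIC))
cv2.imwrite('pics/crop1.png',np.vstack([np.hstack(tiles[:2]),np.hstack(tiles[2:])]))
im=C['top']['image'].astype(int)
# metal things on the mat: bright, unsaturated
sat=im.max(2)-im.min(2)
m=((sat<25)&(im.min(2)>120)).astype(np.uint8)
n_,l,st,ce=cv2.connectedComponentsWithStats(m)
for i in range(1,n_):
    if st[i,4]>60 and 150<ce[i][0]<260 and 165<ce[i][1]<275: print(st[i],ce[i].round(1))
# cap top: near-white
hsv=cv2.cvtColor(C['top']['image'],cv2.COLOR_BGR2HSV)
print(C['top']['image'][185:210:2,225].tolist()); 
# tyre
g=im.max(2); k=(g<50).astype(np.uint8)
n_,l,st,ce=cv2.connectedComponentsWithStats(k)
for i in range(1,n_):
    if st[i,4]>300 and 310<ce[i][0]<395 and 160<ce[i][1]<245: print('tyre',st[i],ce[i].round(1))
E
```

```text
[216 188  17  17 228] [223.8 196.1]
[166 199  14  14 139] [172.6 205.5]
[220 220  28  28 615] [233.4 233.5]
[170 236  21  20 212] [180.1 245.7]
[[84, 132, 177], [159, 178, 191], [223, 232, 226], [222, 233, 225], [224, 233, 226], [227, 233, 226], [228, 233, 226], [227, 233, 226], [227, 232, 225], [190, 204, 205], [101, 111, 116], [66, 76, 82], [45, 71, 95]]
tyre [ 319  171   66   66 1763] [350.4 205. ]
```

View pics/crop1.png

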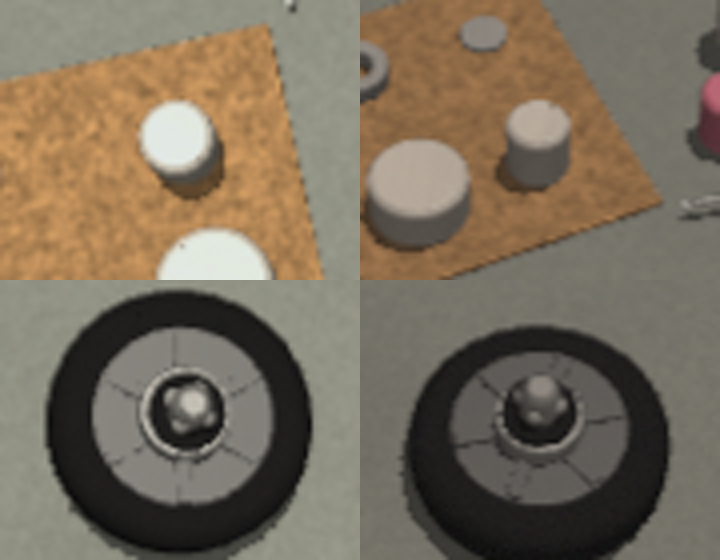

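The crop confirms the narrow, tall cap, with its top face at (223.8,196.1) in top and about (289.4,192.3) in side. The wheel has its stud tip near (355,198.5) in top and (308.3,275.8) in side, with the hub ring centred at (352.5,200.5).

```bash
python3 - <<'E'
from h import *
T=imaging.read_camera('top');S=imaging.read_camera('side')
def tri(a,b):
    A=[];r=[]
    for o,d in(ray(T,*a),ray(S,*b)):
        d=d/np.linalg.norm(d);P=np.eye(3)-np.outer(d,d);A.append(P);r.append(P@o)
    return np.linalg.lstsq(np.vstack(A),np.hstack(r),rcond=None)[0]
print('cap',onz(T,223.8,196.1,.05),onz(S,289.4,192.3,.05),tri((223.8,196.1),(289.4,192.3)))
print('tip',onz(T,355,198.5,.087),onz(S,308.3,275.8,.087),tri((355,198.5),(308.3,275.8)))
print('hub',onz(T,352.4,200.4,.056))
print('tyre bbox',onz(T,351.5,203.5,.03))
q=[onz(T,*p,.004)[:2] for p in((147.5,190.5),(247.5,168.5),(265,250.5),(163,273.5))]
e=q[1]-q[0]+q[2]-q[3]; e/=np.linalg.norm(e); print('mat y axis',e,np.linalg.norm(q[1]-q[0]),np.mean(q,0))
for n,c,u,v,z in(('big',T,233.4,233.5,.04),('bear',T,180.1,245.7,.02),('wash',T,172.6,205.5,.009)): print(n,onz(c,u,v,z))
from scipy.spatial.transform import Rotation as R
print(R.from_quat(get_state()['tcp_rot']).as_matrix().round(3))
# stud tip blob: bright inside the dark ring region
for c,u,v in((T,354,200),(S,308,280)):
    g=cv2.cvtColor(c['image'],cv2.COLOR_BGR2GRAY)[v-12:v+9,u-10:u+11]
    print(g)
E
```

```text
cap [0.5784927  0.13709145 0.05      ] [0.57942931 0.12712149 0.05      ] [0.58136306 0.13860901 0.03654438]
tip [ 0.55788062 -0.1711992   0.087     ] [ 0.55999935 -0.17174885  0.087     ] [ 0.55907995 -0.17134697  0.08616053]
hub [ 0.55867336 -0.16944892  0.056     ]
tyre bbox [ 0.55537986 -0.17065665  0.03      ]
mat y axis [ 0.19353013 -0.98109433] 0.2559695141189578 [0.52741236 0.18757101]
big [0.48883728 0.11610134 0.04      ]
bear [0.46461472 0.24777479 0.02      ]
wash [0.56569205 0.26893253 0.009     ]
[[-0.926  0.377 -0.   ]
 [ 0.377  0.926 -0.001]
 [ 0.    -0.001 -1.   ]]
[[132 132 131 131 131 131 109 122 131 131 130 129 130 129 130 129 129 129
  129 128 128]
 [132 132 131 131 131 130 104 119 121 115 125 130 130 129 130 129 130 129
  129 129 129]
 [132 131 132 131 113 137 160 174 155 143 141 155 158 143 132 130 130 129
  128 129 129]
 [131 132 121 141 166 144 125 120 103  94  90 100 111 138 152 141 132 129
  128 129 128]
 [132 131 164 144 121  88  55  36  30  31  30  29  42  81 105 136 144 133
  129 129 113]
 [127 166 159 101  45  30  30  30  29  30  35  51  87  66  46  79 
[... 2528 characters left out ...]
7  24  35  52  63  68  74  80  80  80  78  79 105 119  87  29
   36 105 114]
 [ 88  33  31  25  28  50  61  66  69  70  70  71  71  80  94  90  61  32
   30  90 104]
 [ 57  30  30  26  27  49  63  93 116 101  69  67  69  70  64  48  34  29
   27  84 102]
 [ 97  29  29  26  21  34  60  88 107 106  87  69  69  60  37  26  29  27
   29 105 117]
 [108  38  31  29  25  24  36  64  78  78  71  69  60  38  28  29  30  31
   41 111 114]
 [ 90  36  28  31  25  19  20  31  40  41  46  45  37  28  29  30  30  28
   78 120 106]
 [114  99  32  27  29  24  17  17  22  25  30  30  28  30  29  31  30  58
  112 122  91]
 [ 93  94  56  33  28  31  25  28  27  28  30  31  30  29  29  27  29 102
  135 109  78]]
```

```bash
python3 - <<'E'
from h import *
T=imaging.read_camera('top');S=imaging.read_camera('side')
a=np.linspace(0,2*np.pi,60)
out=[]
for c,(u,v),nm in((T,(225,200),'T'),(S,(285,195),'S')):
    im=cv2.resize(c['image'][v-35:v+35,u-45:u+45],None,fx=4,fy=4,interpolation=cv2.INTER_CUBIC)
    for (x,y,r,z0,z1) in((.5785,.137,.023,.05,.004),(.4888,.1161,.036,.04,.004)):
        for z,col in((z0,(0,0,255)),(z1,(255,0,0))):
            p=[(proj(c,(x+r*np.cos(t),y+r*np.sin(t),z))-(u-45,v-35)+.5)*4 for t in a]
            cv2.polylines(im,[np.int32(p)],True,col,1)
    out.append(im)
cv2.imwrite('pics/ov.png',np.hstack(out))
g=cv2.cvtColor(S['image'],cv2.COLOR_BGR2GRAY)
print(S['image'][182:212,289].tolist()); print(proj(S,(.5785,.137,.05)))
E
```

```text
[[67, 100, 135], [72, 107, 144], [73, 111, 150], [147, 162, 176], [160, 173, 184], [158, 171, 185], [157, 172, 185], [157, 171, 184], [157, 172, 184], [157, 172, 184], [157, 171, 183], [155, 169, 182], [154, 168, 181], [146, 160, 171], [134, 145, 156], [94, 102, 108], [73, 79, 84], [74, 80, 86], [74, 80, 86], [74, 81, 86], [75, 80, 86], [74, 80, 85], [74, 80, 86], [74, 79, 85], [60, 68, 77], [42, 58, 73], [70, 104, 141], [79, 119, 161], [76, 115, 155], [74, 112, 151]]
[288.31476565 189.76370407]
```

View pics/ov.png

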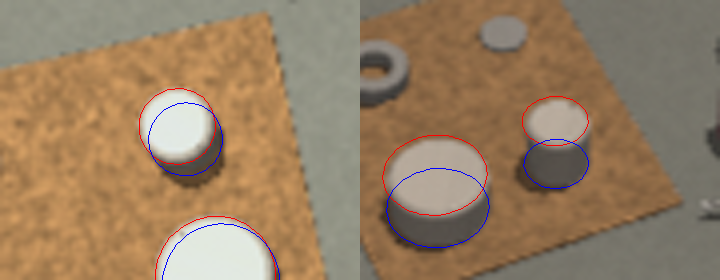

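The reprojection overlay puts the cap about 1–1.5 px lower in both views than I assumed, so its centre is about (0.5765, 0.135). Moving above it.

```bash
python3 -m jog '[[0,-45,-30,5,0,0,-0.05],[0,-90,-60,10,0,0,-0.1],[0,-135,-92,20,0,0,-0.15],[0,-180,-123,20,0,0,-0.2],[0,-225,-154,20,0,0,-0.25],[0,-270,-185,20,0,0,-0.3],[0,-315,-216,20,0,0,-0.35],[0,-360,-247,30,0,0,-0.4],[0,-400,-275,40,0,0,-0.46],[0,-440,-302,60,0,0,-0.52],[0,-470,-322,80,0,0,-0.58],[0,-483,-332,100,0,0,-0.58]]' 60
python3 -m jog '[[0,0,0,0,0,0,0],[0,0,0,0,0,0,0]]'; python3 -c "
from h import *
from scipy.spatial.transform import Rotation as R
s=get_state();print(s['eef_pos'],s['qpos'],R.from_quat(s['tcp_rot']).as_matrix().round(3))"
```

```text
time: 1.6
eef_pos: [0.5772, 0.1367, 0.1497]
tcp_rot: [-0.097, 0.995, -0.0, 0.003]
contact_force: [0.1, 0.7, 0.1]
opening: 0.997
finger_force: 0.0
time: 1.8
eef_pos: [0.5744, 0.1379, 0.1471]
tcp_rot: [-0.095, 0.995, 0.0, -0.001]
contact_force: [0.6, 0.5, 0.1]
opening: 0.999
finger_force: 0.0
[0.57437702 0.13785576 0.14710902] [ 6.37214581e-02  2.03462106e-01  1.86571985e+00  4.86141040e-04
  1.07468393e+00 -1.69823528e+00] [[-0.982 -0.19  -0.002]
 [-0.19   0.982  0.   ]
 [ 0.002  0.001 -1.   ]]
```

```bash
python3 -m jog '[[0,-1,-3,30,0,0,0],[0,-1,-3,60,0,0,0],[0,-1,-3,85,0,0,0],[0,-1,-3,100,0,0,0],[0,-1,-3,114,0,0,0],[0,-1,-3,114,0,0,0]]'; python3 -m jog '[[0.3,0,0,0,0,0,0],[0.3,0,0,0,0,0,0],[0.6,0,0,0,0,0,0],[0.6,0,0,0,0,0,0],[0.8,0,0,0,0,0,0],[1,0,0,0,0,0,0],[1,0,0,0,0,0,0],[1,0,0,0,0,0,0],[1,0,0,0,0,0,0],[1,0,0,0,0,0,0]]' 70
```

```text
time: 2.4
eef_pos: [0.5751, 0.1366, 0.033]
tcp_rot: [-0.097, 0.995, 0.0, -0.001]
contact_force: [0.5, -0.1, 0.1]
opening: 1.001
finger_force: 0.0
time: 3.4
eef_pos: [0.5776, 0.136, 0.0359]
tcp_rot: [-0.096, 0.995, -0.0, 0.002]
contact_force: [0.7, -0.1, 5.5]
opening: 0.523
finger_force: 71.8
```

```bash
python3 -m jog '[[1,0,0,-20,0,0,0],[1,0,0,-50,0,0,0],[1,0,0,-80,0,0,0],[1,0,0,-110,0,0,0],[1,0,0,-120,0,0,0],[1,0,0,-120,0,0,0],[1,0,0,-120,0,0,0]]' 
python3 - <<'E'
from h import *
from scipy.spatial.transform import Rotation as R
s=get_state();print(s['eef_pos'],s['contact_force'],R.from_quat(s['tcp_rot']).as_matrix().round(3).tolist())
o=[]
for n in('top','side'):
    c=imaging.read_camera(n);u,v=proj(c,s['eef_pos']).astype(int);print(n,u,v)
    o.append(cv2.resize(c['image'][v-50:v+50,u-50:u+50],None,fx=4,fy=4,interpolation=cv2.INTER_CUBIC))
cv2.imwrite('pics/lift.png',np.hstack(o))
E
```

```text
time: 4.1
eef_pos: [0.5752, 0.1359, 0.1524]
tcp_rot: [-0.096, 0.995, 0.0, -0.001]
contact_force: [0.2, -1.2, 0.1]
opening: 0.519
finger_force: 71.3
[0.57516009 0.13586331 0.15240934] [ 0.16596027 -1.19475406  0.1314778 ] [[-0.981, -0.192, -0.003], [-0.192, 0.981, -0.0], [0.003, 0.0, -1.0]]
top 219 189
side 286 164
```

View pics/lift.png

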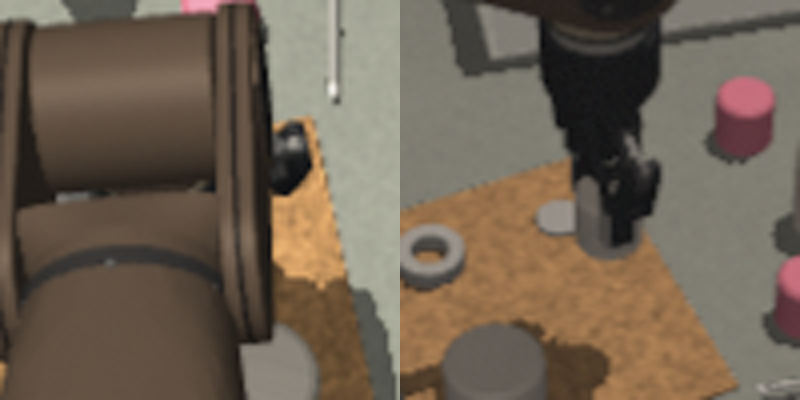

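The cap is held. In the side crop its silhouette spans about u = 279.5–296.5, with the near finger in front of it.

```bash
python3 - <<'E'
from h import *
c=imaging.read_camera('side');s=get_state();p=s['eef_pos'];print(p,proj(c,p))
for row in (162,164,168,170,172,174): print(row,cv2.cvtColor(c['image'],cv2.COLOR_BGR2GRAY)[row,274:304].tolist(),c['image'][row,278].tolist())
def ony(u,v,y):
    o,d=ray(c,u,v);return o+d*(y-o[1])/d[1]
for u in(279.5,288,296.5): print(u,ony(u,168,p[1]),ony(u,172,p[1]))
E
```

```text
[0.57484306 0.13586065 0.15167952] [286.54848012 164.78698953]
162 [129, 128, 128, 124, 118, 103, 90, 95, 96, 95, 95, 76, 30, 22, 39, 41, 26, 24, 23, 20, 23, 25, 26, 24, 20, 21, 87, 120, 125, 122] [75, 111, 148]
164 [142, 140, 139, 139, 138, 114, 91, 96, 97, 94, 94, 82, 48, 24, 25, 22, 23, 20, 21, 22, 24, 23, 22, 24, 21, 64, 107, 124, 126, 127] [119, 134, 152]
168 [146, 147, 145, 147, 147, 120, 78, 82, 84, 88, 90, 81, 64, 63, 51, 23, 20, 20, 22, 23, 23, 38, 55, 88, 110, 119, 125, 126, 124, 123] [139, 146, 153]
170 [146, 146, 146, 146, 148, 121, 77, 81, 82, 85, 86, 79, 66, 66, 54, 22, 23, 23, 26, 22, 58, 82, 97, 113, 121, 122, 124, 125, 125, 123] [139, 147, 154]
172 [98, 103, 101, 95, 89, 85, 80, 80, 82, 83, 84, 79, 68, 66, 55, 23, 20, 24, 23, 24, 59, 82, 101, 117, 121, 122, 124, 125, 125, 125] [80, 88, 96]
174 [123, 114, 114, 118, 120, 109, 88, 79, 82, 84, 86, 84, 75, 67, 54, 20, 24, 26, 29, 40, 69, 88, 104, 118, 124, 125, 125, 126, 125, 125] [75, 113, 151]
279.5 [0.55561564 0.13586065 0.14399722] [0.55520923 0.13586065 0.1287199 ]
288 [0.57858573 0.13586065 0.13858268] [0.57837103 0.13586065 0.12318313]
296.5 [0.60178619 0.13586065 0.13311862] [0.60176709 0.13586065 0.11759476]
```

```bash
python3 -m jog '[[1,10,-37,0,0,0,0],[1,20,-80,0,0,0,0],[1,32,-124,0,0,0,0],[1,43,-168,0,0,0,0],[1,55,-212,0,0,0,0],[1,65,-252,0,0,0,0],[1,73,-280,0,0,0,0],[1,77,-297,0,0,0,0],[1,77,-297,5,0,0,0],[1,77,-297,10,0,0,0],[1,77,-297,10,0,0,0]]' 
cat > look.py <<'E'
from h import *
import sys
s=get_state();print(s['eef_pos'],s['contact_force'])
o=[]
for n in('top','side'):
    c=imaging.read_camera(n);u,v=proj(c,(.5585,-.1706,.087)).astype(int);print(n,u,v)
    o.append(cv2.resize(c['image'][v-40:v+35,u-50:u+50],None,fx=4 if n=='top' else 4,fy=4,interpolation=cv2.INTER_CUBIC))
    if n=='side':
        o[-1]=cv2.resize(c['image'][v-40:v+35,u-50:u+50],(800,600),interpolation=cv2.INTER_CUBIC)
        print('origin',u-50,v-40)
cv2.imwrite(f'pics/{sys.argv[1]}.png',o[1])
E
python3 look.py hov
```

```text
time: 5.35
eef_pos: [0.5568, -0.1684, 0.1423]
tcp_rot: [-0.097, 0.995, 0.001, -0.001]
contact_force: [-0.1, -0.3, 0.1]
opening: 0.519
finger_force: 71.4
[ 0.55681017 -0.16840396  0.1422534 ] [-0.06322478 -0.27423279  0.13861364]
top 354 198
side 307 275
origin 257 235
```

View pics/hov.png

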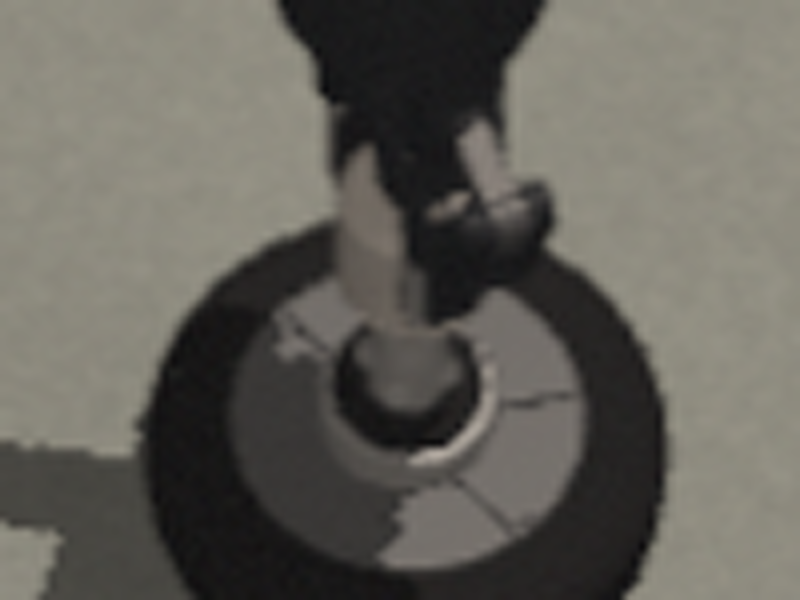

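Side crop: the cap hangs in front of the stud. Its left edge is at about u=298.5 and the rim bottom at about v=276; the stud and ring are just below.

```bash
python3 - <<'E'
from h import *
c=imaging.read_camera('side');s=get_state();p=s['eef_pos'];print(p)
g=cv2.cvtColor(c['image'],cv2.COLOR_BGR2GRAY)
for v in range(255,280,2): print(v,g[v,294:330].tolist())
a=np.linspace(0,2*np.pi,90)
for xc in(.5565,.5585,.5605):
  r=[]
  for z in(.111,.15):
    q=np.array([proj(c,(xc+.023*np.cos(t),p[1]+.023*np.sin(t),z)) for t in a]);r+=[q[:,0].min(),q[:,0].max(),q[np.argmin(q[:,0]),1],q[:,1].max()]
  print(xc,np.round(r,1))
print(proj(c,(.5585,-.1706,.087)))
E
```

```text
[ 0.55769356 -0.16896889  0.14386434]
255 [142, 143, 142, 124, 83, 38, 67, 96, 106, 90, 49, 25, 28, 35, 37, 27, 25, 23, 24, 28, 33, 77, 115, 128, 129, 123, 131, 140, 139, 139, 142, 142, 140, 140, 141, 140]
257 [141, 142, 142, 138, 111, 83, 96, 105, 108, 97, 63, 27, 28, 27, 26, 27, 27, 26, 27, 28, 32, 37, 76, 114, 129, 129, 130, 126, 109, 100, 106, 125, 140, 140, 141, 141]
259 [140, 139, 139, 139, 128, 109, 102, 105, 108, 107, 102, 75, 27, 29, 27, 25, 27, 29, 46, 85, 107, 86, 48, 80, 109, 108, 97, 94, 70, 55, 61, 65, 113, 140, 139, 139]
261 [142, 141, 139, 139, 131, 112, 103, 107, 107, 106, 107, 102, 83, 48, 30, 30, 59, 83, 81, 78, 65, 39, 46, 55, 94, 114, 106, 100, 88, 63, 42, 39, 87, 129, 140, 141]
263 [126, 94, 70, 52, 52, 71, 92, 103, 107, 109, 108, 107, 95, 63, 25, 27, 33, 30, 27, 25, 37, 45, 47, 47, 45, 61, 67, 61, 52, 41, 28, 39, 101, 133, 137, 138]
265 [34, 35, 34, 37, 41, 69, 86, 89, 98, 106, 111, 114, 115, 87, 26, 27, 25, 28, 25, 25, 24, 26, 29, 32, 29, 35, 44, 39, 32, 25, 38, 104, 137, 137, 135, 137]
267 [35, 36, 37, 37, 49, 72, 87, 92, 94, 94, 96, 100, 94, 72, 35, 26, 27, 
[... 525 characters left out ...]
38, 37, 36, 37]
275 [84, 106, 112, 111, 111, 110, 112, 97, 68, 75, 92, 96, 97, 97, 90, 82, 69, 54, 74, 101, 106, 104, 112, 112, 112, 111, 112, 112, 112, 110, 98, 67, 37, 36, 35, 37]
277 [102, 88, 84, 107, 111, 97, 60, 47, 63, 67, 73, 82, 86, 88, 87, 86, 88, 83, 70, 47, 51, 71, 98, 112, 113, 112, 112, 111, 112, 112, 112, 109, 89, 56, 37, 37]
279 [75, 73, 89, 91, 72, 49, 21, 61, 81, 75, 75, 80, 85, 88, 88, 88, 86, 80, 73, 62, 44, 37, 87, 103, 104, 112, 113, 112, 112, 112, 113, 113, 112, 93, 55, 36]
0.5565 [296.9 316.6 269.4 278.  296.9 317.1 260.1 268.8]
0.5585 [297.7 317.4 269.2 277.8 297.7 317.9 259.9 268.6]
0.5605 [298.6 318.2 269.1 277.7 298.6 318.8 259.8 268.4]
[307.57095308 275.51715421]
```

```bash
python3 -m jog '[[1,1.5,-1.5,0,0,0,0],[1,1.5,-1.5,10,0,0,0],[1,1.5,-1.5,18,0,0,0],[1,1.5,-1.5,22,0,0,0],[1,1.5,-1.5,26,0,0,0]]'; python3 -m jog '[[1,0,0,3,0,0,0],[1,0,0,5,0,0,0],[1,0,0,5,0,0,0]]' ;python3 -m jog '[[1,0,0,2,0,0,0],[1,0,0,4,0,0,0],[1,0,0,4,0,0,0]]'; python3 -c "
from h import *
s=get_state();print(s['contact_force'],s['wrist_torque'])"
```

```text
time: 6.0
eef_pos: [0.5561, -0.1719, 0.1171]
tcp_rot: [-0.096, 0.995, 0.0, -0.001]
contact_force: [-0.8, 0.8, -1.3]
opening: 0.52
finger_force: 71.4
time: 6.3
eef_pos: [0.5563, -0.172, 0.1128]
tcp_rot: [-0.096, 0.995, 0.0, -0.0]
contact_force: [0.1, -0.6, 0.3]
opening: 0.521
finger_force: 71.4
time: 6.6
eef_pos: [0.5563, -0.1719, 0.1088]
tcp_rot: [-0.096, 0.995, 0.0, -0.0]
contact_force: [0.7, 0.1, -0.9]
opening: 0.523
finger_force: 71.4
[ 0.72515058  0.12207904 -0.94610104] [ 0.01645544 -0.05757747  0.01396863]
```

The rim is about 9 mm below the stud tip with no side load, so the cap is around the stud.

```bash
python3 -m jog '[[1,0,0,2,0,0,0],[1,0,0,4,0,0,0],[1,0,0,4,0,0,0]]' 100;python3 -m jog '[[1,0,0,2,0,0,0],[1,0,0,4,0,0,0],[1,0,0,4,0,0,0]]';python3 -m jog '[[1,0,0,2,0,0,0],[1,0,0,3,0,0,0],[1,0,0,3,0,0,0]]'
```

```text
time: 6.9
eef_pos: [0.5566, -0.1726, 0.1067]
tcp_rot: [-0.097, 0.995, -0.001, -0.0]
contact_force: [-3.2, 0.7, 5.2]
opening: 0.513
finger_force: 102.8
time: 7.2
eef_pos: [0.5568, -0.1728, 0.1043]
tcp_rot: [-0.097, 0.995, -0.001, -0.0]
contact_force: [-5.6, 0.2, 10.7]
opening: 0.517
finger_force: 103.3
time: 7.5
eef_pos: [0.5556, -0.1724, 0.0971]
tcp_rot: [-0.097, 0.995, -0.0, -0.001]
contact_force: [-0.3, -3.8, -8.0]
opening: 0.512
finger_force: 102.5
```

```bash
python3 -m jog '[[1,0,0,2,0,0,0],[1,0,0,4,0,0,0],[1,0,0,4,0,0,0]]';python3 -m jog '[[1,0,0,1,0,0,0],[1,0,0,3,0,0,0],[1,0,0,3,0,0,0]]'; python3 -m jog '[[1,0,0,1,0,0,0],[1,0,0,2,0,0,0],[1,0,0,2,0,0,0]]'
```

```text
time: 7.8
eef_pos: [0.5567, -0.1717, 0.094]
tcp_rot: [-0.096, 0.995, 0.0, 0.0]
contact_force: [-1.0, 0.5, -0.7]
opening: 0.511
finger_force: 102.8
time: 8.1
eef_pos: [0.5569, -0.1719, 0.0919]
tcp_rot: [-0.096, 0.995, 0.0, 0.0]
contact_force: [-2.4, 0.9, 4.3]
opening: 0.514
finger_force: 103.3
time: 8.4
eef_pos: [0.557, -0.1719, 0.0906]
tcp_rot: [-0.096, 0.995, 0.0, 0.0]
contact_force: [-2.8, 2.1, 7.7]
opening: 0.514
finger_force: 103.7
```

```bash
python3 -m jog '[[1,0,0,0,0,0,0],[1,0,0,0,0,0,0],[1,0,0,0,0,0,0],[1,0,0,0,0,0,0],[1,0,0,0,0,0,0],[1,0,0,0,0,0,0],[1,0,0,0,0,0,0],[1,0,0,0,0,0,0]]'; python3 look.py fin
```

```text
time: 9.2
eef_pos: [0.5569, -0.1719, 0.0906]
tcp_rot: [-0.096, 0.995, 0.0, 0.0]
contact_force: [-3.1, 1.1, 7.6]
opening: 0.513
finger_force: 103.7
[ 0.55693174 -0.17193458  0.09062113] [-3.11951829  1.11966818  7.62009481]
top 354 198
side 307 275
origin 257 235
```

View pics/fin.png

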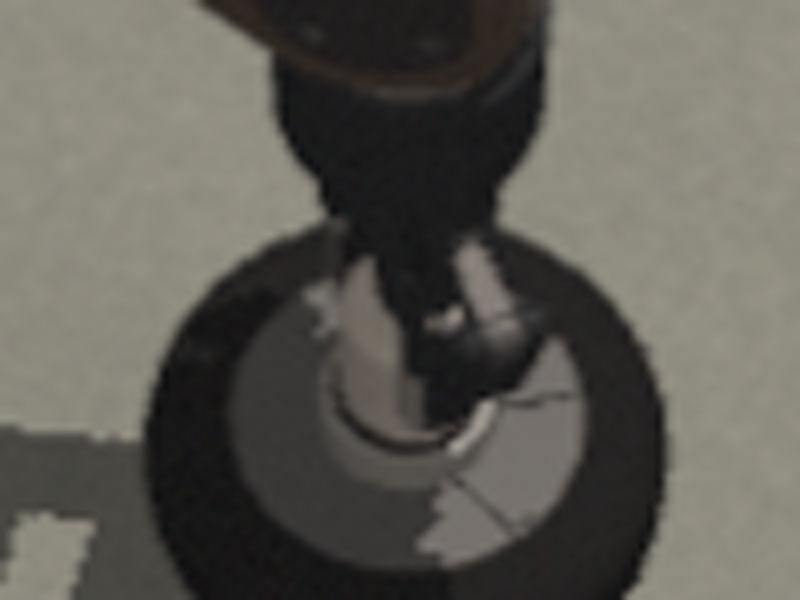

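The cap sits centred on the rubber ring, with its rim just inside the hub ring at about (309,290). The push is steady at 7.6 N, which is about 3 mm of squeeze.

```bash
python3 -c "
from h import *
print(workorder.sign_off())"
```

```text
the job is handed in; nothing more can be done
None
```

The cap is clicked onto the stud and was handed in with the fingers still gripping and pressing at a steady 7.6 N (about 3 mm of ring squeeze, estimated from the force), though the sign-off returned no verdict.

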